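# Grease the cloth winder's bare bearing nipple

## Robot

A 6-joint arm with a two-finger parallel gripper is mounted at the origin on the work surface. World frame = base frame: x ahead of the robot, y to its left, z up, the work surface at z = 0. Lengths are in m, angles in rad, forces in N, time in s.
With the tool pointing down it reaches from about 0.35 to 0.775 m from the base axis. Payload 7.3 kg.
Tool frame: the origin (TCP) lies at the very end of the fingers, on their centre line; the grasp point (between the pads) lies 19 mm behind it; z points along the fingers, y is the direction in which the jaws open and shut (so a half turn about z gives the same grasp; the last joint's range is limited). The gripper opens to 92 mm and grips with 3 to 60 N. Pads are 19 mm wide; open, the fingers measure 130 mm over their backs; the gripper's body (75 mm by 190 mm) begins 47 mm behind the grasp point.
Start: joints at [-1.282, 0.342, 1.524, -0, 1.275, -0.146], TCP at [0.221, -0.476, 0.227] pointing down, gripper open.
Joint ranges: [-2.53, 2.53], [-0.77, 2.02], [0.04, 2.7], [-1, 4.14], [0.28, 2.66], [-3.11, 3.11]. Speed limits (rad/s): [2.57, 2.57, 3.14, 3.14, 3.14, 3.14].

## Interface

Orientations are given as a unit quaternion [x, y, z, w].
In Python, from rig import get_state, get_image, camera_params, sign_off gives the robot as it stands. The module is installed in compiled form; this text tells all that it offers.
- The arm moves only by the shell command python3 -m crank 'ROWS' [FORCE]. ROWS is JSON, a list of rows, each a list of 3 entries, a list of its own where there are three numbers: the closure in counts, from 0 (fully open) to 255 (shut), then the shift along the world's x, y, z in units of 25 mm (1.0 is 25 mm), then the turn, a rotation vector about the world's x, y, z in units of 6 degrees (1.0 is 6 degrees). In form: [[hand, [x, y, z], [ax, ay, az]], ...]. A call has 1 to 10 rows; each row shifts and turns the commanded pose from where the row before left it; what a row does not reach is not made up. A row lasts 1/10 s, in which the tool goes at most 50 mm and 8.59 degrees, less where a joint would pass 70% of its speed; a pose out of reach is approached as far as the arm can. A call is refused whole if a number of a shift passes 1 or a number of a turn 1, either way. A call with a gripper value outside its range is refused whole. The fingers move at their own pace and stop on an object; FORCE is the grip in N (left out, the last holds). Time passes only in rows, so rows that do not move let the fingers close. It gives the time, the measured TCP pose, the force and the opening at its end, in the units of the state.
- get_state(): the state, without advancing time (a new reading comes with each control period).
- get_image(name): name is "side" or "top" or "wrist"; returns the picture (420x560x3 uint8, red, green, blue); there is no depth.
- camera_params(name): a dict with "mtx" (3x3 intrinsics, pixels), "xyz" and "orientation" of the camera in the world; the wrist camera has in their place "tool_from_camera" (4x4, takes a point from camera to tool coordinates, whose origin is the TCP and whose axes are the flange's). Camera axes: x right, y down, z forward; pixel columns grow to the right and rows downward; lengths in m; the calibration is good to about 2 mm. The wrist camera is an equidistant fisheye: a pixel r from the principal point sees the ray r / f radians off the axis. A picture is of the moment at which its call begins: read the wrist's pose just before it. camera_params takes no time and is no camera call.
- sign_off(): hands the job in, once; it reports no verdict.
The state is a dict: "t": time; "joint_positions": joint angles; "qvel": joint speeds; "joint_efforts": joint torques, N m; "tool_pos": TCP position; "tcp_rot": TCP orientation; "force": force on the tool from outside, world axes, zero at the start; "moment": the same for the moment, N m; "finger_gap": opening from 0.0 (shut) to 1.0 (fully open).
Only numpy, scipy, OpenCV 4.12 (cv2) and the standard library are available. Lean on these libraries where they do the work, as an engineer would, in place of code of your own. Each camera call takes 0.05 s, during which the arm holds its last target. There are 200 camera calls.

## Task

One of the cloth winder's two bearings is due for grease: its brass nipple is bare, while the other, already done, wears its yellow cap. Take the red push-type grease gun out of its plywood stand and press its coupler squarely, in line with the leaning bare nipple, until it snaps on. Then give it one pump without ramming it (push the barrel in through most of its stroke and let it come back out while still snapped on), push it in again and finish still holding it pushed in against its spring, with the jar, mug, carton, wrench, pegs and loose cap left where they are.

Things in the scene. Friction and masses are not known exactly. Their poses are not given: they have to be found in the camera images.
- winder: cloth winder, fixed: two wooden cheeks (170 mm along its x, 55 along y, 70 high) centred 185 mm to either side along its y; between them a 76 mm cardboard core on a 20 mm shaft, axis 103 mm above the table; a crank beyond the +y cheek, out to 335 mm along y and 115 mm towards +x. Origin on the table under its middle; x away from the robot at yaw 0, y along the shaft, z up
- bearing_bare: the green pillow-block bearing to be greased, fixed on one cheek of the winder (either one), 127 mm along x, 38 mm along y, 64 mm high; it carries the bare brass nipple. Origin: centre of its underside, 70 mm above the table; axes as the winder's
- bearing_capped: the same bearing on the other cheek, already greased; its nipple wears a yellow cap. Origin: centre of its underside
- nipple: the bare brass grease nipple, fixed. Origin: centre of its foot (131 mm above the table); its z axis is the nipple's axis, outwards, 35 degrees from vertical, leaning to the winder's -x. Hexagon 13 mm wide, 6 mm high, neck 7 mm thick, ball head of 12 mm diameter centred 24 mm from the origin; 30 mm long in all. Smeared with grease: slippery
- nipple_head (a point): centre of the bare nipple's 12 mm ball head, 24 mm along the nipple's z axis from its origin
- stand: plywood stand of the grease gun, fixed, 90 x 90 x 100 mm high, with an upright hole of 34 mm diameter, 94 mm deep, in the middle of its top. Origin: centre of its underside
- gun_grip (a point): where to grip the red push-type grease gun, on its axis; axes are the gun's, z from coupler to end cap. It stands nose down, z up, loose in its stand (4 mm play), and lifts straight out. Round: red barrel 34 mm in diameter from 64 mm below this point to 29 mm above it, then a black end cap (35 mm) to 46 mm above. About 0.45 kg in all
- gun_nut (a point): underside of the gun's knurled front nut (42 mm diameter, 16 mm high), on the axis, 80 mm below gun_grip; it rests on the stand's top
- coupler_seat (a point): point on the gun's axis inside the coupler where the centre of the nipple's ball head lies when snapped home; axes as the gun's. 155 mm below gun_grip while the nozzle is fully out, and nearer by the nozzle's value as the barrel is pushed in
- coupler_mouth (a point): centre of the coupler's flared mouth (23 mm wide inside, 26 mm outside), 13 mm beyond coupler_seat, 168 mm below gun_grip with the nozzle out. The flare narrows to 15 mm over 8 mm. The coupler is 38 mm long
- nozzle (a joint): how far the nozzle with its coupler is pushed into the barrel: 0 fully out, 0.020 m at the end of its stroke. Its spring starts at 12 N and reaches 19 N at full stroke. The coupler's four sprung jaws take the ball head from 10 mm short of coupler_seat: about 5 N to snap over it, 6 N to pull off, so the barrel moves only once snapped
- jar: clear jar with red lid, 64 mm across, 95 mm high, not to be moved; origin at its underside
- mug: white mug, 80 mm across, 95 mm high, not to be moved; origin at its underside
- carton: green carton, 75 x 45 x 110 mm high, not to be moved; origin at its underside
- wrench: steel wrench lying flat, 170 mm long, not to be moved
- peg0: wooden clothes peg lying flat, 74 mm long, 10 mm high, not to be moved
- peg1: a second such peg, not to be moved
- cap: loose yellow nipple cap, 17 mm across, 23 mm high, not to be moved; origin at its underside

How it is judged:
By the outcome, as a careful person would: the job done as asked, in the order asked, and still so for the second after the job is handed in, while the arm keeps its last pose, push and grip.
It also fails if it takes over 38 s, if anything falls off the work surface, if the arm or the gripper's body presses on something with over 40 N, if the wrist force passes 120 N, or if a joint passes its speed limit or range.

## Working session

There is one attempt and no reset: what is moved stays moved. The work goes in short steps, Python scripts to look and compute and a shell command to move; the robot and the scene stay as the last step left them, time stands still between calls to the robot, and variables do not carry over. Pictures are saved under pics/ and viewed, on a budget of 10 in all, crops included, one or two more only if the job needs it, and the job is handed in when it is done.

```bash
mkdir -p pics
python3 - <<'E'
from rig import *
import cv2,numpy as np
for n in ("side","top"):
    p=camera_params(n); print(n,p)
    cv2.imwrite(f"pics/{n}0.png",cv2.resize(get_image(n)[:,:,::-1],(784,588),interpolation=cv2.INTER_CUBIC))
print(camera_params("wrist")); print(get_state())
E
```

```text
side {'mtx': array([[461.00727992,   0.        , 280.45858232],
       [  0.        , 461.00727992, 206.83583957],
       [  0.        ,   0.        ,   1.        ]]), 'xyz': array([0.34836184, 1.06052188, 0.75294932]), 'orientation': array([-0.05791916,  0.86007664, -0.5051129 ,  0.0421247 ])}
top {'mtx': array([[522.41560702,   0.        , 288.62981532],
       [  0.        , 522.41560702, 208.12854708],
       [  0.        ,   0.        ,   1.        ]]), 'xyz': array([ 0.42447843, -0.06471452,  1.37092825]), 'orientation': array([ 0.71430304, -0.6988354 ,  0.02894005, -0.02372189])}
{'mtx': array([[325.1922621 ,   0.        , 279.73079059],
       [  0.        , 325.1922621 , 208.05479199],
       [  0.        ,   0.        ,   1.        ]]), 'tool_from_camera': array([[ 6.31401559e-04, -9.64191702e-01, -2.65205512e-01,
         7.08626642e-02],
       [ 9.99999640e-01,  7.59099738e-04, -3.79012999e-04,
         9.03642794e-04],
       [ 5.66758623e-04, -2.65205177e-01,  9.64191834e-01,
        -1.57638859e-01],
       [ 0.00000000e+00,  0.00000000e+00,  0.00000000e+00,
         1.00000000e+00]])}
{'t': 0.1, 'joint_positions': array([-1.28204246e+00,  3.42677796e-01,  1.52488378e+00, -2.08143269e-05,
        1.27536413e+00, -1.46012903e-01]), 'qvel': array([-0.00205538, -0.00271013, -0.00211732, -0.00025664, -0.00111625,
        0.0006364 ]), 'joint_efforts': array([ 1.13734426e-03, -4.32004237e+01, -2.44694549e+01,  7.20122340e-02,
        5.26709540e-02, -5.77289939e-05]), 'tool_pos': array([ 0.22104113, -0.47582962,  0.22611476]), 'tcp_rot': array([ 9.76464259e-01,  2.15678246e-01, -5.74588690e-05, -6.64119874e-04]), 'force': array([-0.53137338,  0.26074061,  0.66144292]), 'moment': array([ 0.01045537, -0.03763726,  0.08490574]), 'finger_gap': 1.0009114795691139}
```

View pics/side0.png

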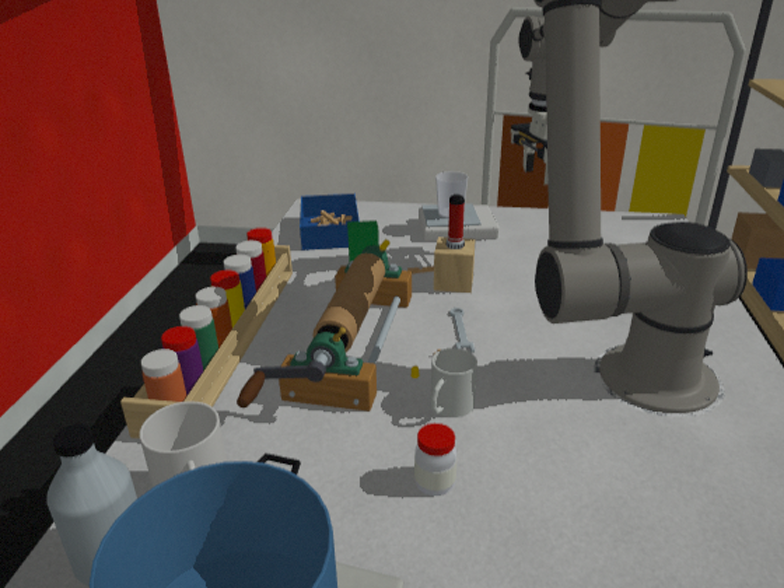

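View pics/top0.png

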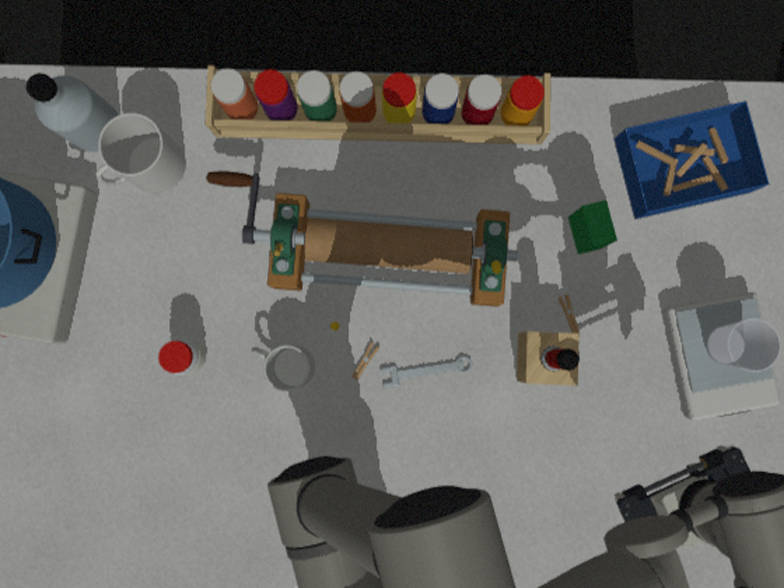

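Side: gun stands at about (456,220), the bare nipple is at (340,330), and the capped one at (385,243). Top: stand with the gun's cap at (568,359), bare nipple at about (277,252) on the +y cheek, yellow cap at (495,267). I'll zoom on these in one composite.

```bash
cat > h.py <<'E'
import numpy as np,cv2
from rig import *
from scipy.spatial.transform import Rotation as R
def ray(n,u,v):
    p=camera_params(n);d=R.from_quat(p['orientation']).as_matrix()@np.linalg.inv(p['mtx'])@[u,v,1]
    return p['xyz'],d/np.linalg.norm(d)
def onz(n,u,v,z):
    o,d=ray(n,u,v);return o+d*(z-o[2])/d[2]
def tri(*obs):
    A=0;b=0
    for n,u,v in obs:
        o,d=ray(n,u,v);M=np.eye(3)-np.outer(d,d);A=A+M;b=b+M@o
    return np.linalg.solve(A,b)
def proj(n,X):
    p=camera_params(n);c=p['mtx']@(R.from_quat(p['orientation']).as_matrix().T@(np.asarray(X)-p['xyz']));return c[:2]/c[2]
E
python3 - <<'E'
from h import *
def crop(n,x,y,w,h,k):
    im=get_image(n)[:,:,::-1]; return cv2.resize(im[y:y+h,x:x+w],(w*k,h*k),interpolation=cv2.INTER_CUBIC)
# each tile 400x300
T=[crop("top",180,130,50,37,8),crop("top",365,230,50,37,8),crop("side",215,220,50,37,8),crop("side",300,135,50,37,8)]
im=np.vstack([np.hstack(T[:2]),np.hstack(T[2:])]);cv2.imwrite("pics/z1.png",im);print(im.shape)
for nm,u,v,z in [("gun cap",568,359,.226),("L cheek a",274,196,.07),("b",308,197,.07),("c",303,290,.07),("d",268,288,.07),("R a",477,211,.07),("b",510,213,.07),("c",504,305,.07),("d",471,303,.07),("jar",176,357,.095),("mug",290,368,.095),("carton",592,228,.1),("core l",335,325,0),("peg",568,313,0)]:
    print(nm,onz("top",u/1.4,v/1.4,z).round(4))
E
```

```text
(592, 800, 3)
gun cap [ 0.4098 -0.3305  0.226 ]
L cheek a [0.6885 0.1644 0.07  ]
b [0.6881 0.1032 0.07  ]
c [0.5201 0.1069 0.07  ]
d [0.5223 0.1693 0.07  ]
R a [ 0.6696 -0.2014  0.07  ]
b [ 0.6674 -0.2609  0.07  ]
c [ 0.5013 -0.2519  0.07  ]
d [ 0.5035 -0.193   0.07  ]
jar [0.397  0.3197 0.095 ]
mug [0.3822 0.1218 0.095 ]
carton [ 0.6384 -0.4009  0.1   ]
core l [0.4609 0.0542 0.    ]
peg [ 0.493  -0.3826  0.    ]
```

View pics/z1.png

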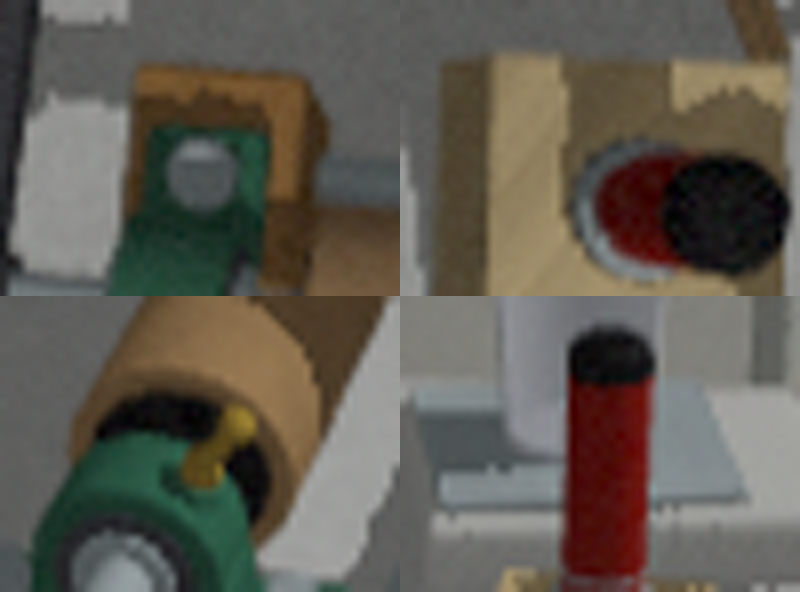

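Composite: the bare nipple's ball is at side px ≈(244.6,235.9). The gun's cap top centre is at top px ≈(405.6,256.8) and side px ≈(326.4,140.8). The top view of the nipple was just cut off, so I'll start moving towards the gun and crop that view afterwards.

```bash
python3 - <<'E'
from h import *
g=tri(("top",405.6,256.8),("side",326.4,140.8));print("cap",g.round(4), onz("top",405.6,256.8,.226).round(4),onz("side",326.4,140.8,.226).round(4))
print("nip side",onz("side",244.6,235.9,.1507).round(4))
s=[onz("top",u/1.4,v/1.4,.1).round(4) for u,v in ((528,333),(577,333),(579,385),(526,385))];print(s)
# nut ring in top: centre tile (655,210)
print("nut top z.116",onz("top",365+(650-400)/8,230+208/8,.116).round(4))
E
python3 -m crank '[[0,[1,1,0],[0,0,1]],[0,[1,1,0],[0,0,1]],[0,[1,1,0],[0,0,1]],[0,[1,1,0.5],[0,0,1]],[0,[1,1,0.5],[0,0,1]],[0,[0,0,1],[0,0,1]],[0,[0,0,0],[0,0,1]],[0,[0,0,0],[0,0,1]],[0,[0,0,0],[0,0,1]],[0,[0,0,0],[0,0,1]]]' 60
```

```text
cap [ 0.4084 -0.3316  0.2204] [ 0.409  -0.3303  0.226 ] [ 0.4073 -0.317   0.226 ]
nip side [0.5762 0.1435 0.1507]
[array([ 0.4517, -0.2899,  0.1   ]), array([ 0.4536, -0.3752,  0.1   ]), array([ 0.3638, -0.379 ,  0.1   ]), array([ 0.3619, -0.2873,  0.1   ])]
nut top z.116 [ 0.4089 -0.3333  0.116 ]
t: 1.3
tool_pos: [0.3462, -0.351, 0.2767]
tcp_rot: [0.736, 0.677, 0.0, 0.0]
force: [0.3, -0.6, -0.3]
finger_gap: 1.0
```

```bash
python3 -m crank '[[0,[1,0.4,0],[0,0,0.2]],[0,[1,0.4,0],[0,0,0]],[0,[0.5,0,0],[0,0,0]],[0,[0,0,0],[0,0,0]]]'
python3 - <<'E'
from h import *
s=get_state();print(s['tool_pos'],s['tcp_rot'],s['joint_positions'])
w=get_image("wrist")[:,:,::-1];t=get_image("top")[:,:,::-1]
def c(im,x,y,wd,h,W,H): return cv2.resize(im[y:y+h,x:x+wd],(W,H),interpolation=cv2.INTER_CUBIC)
im=np.hstack([cv2.resize(w,(400,300)),c(t,180,160,50,37,400,300)])
im2=np.hstack([c(t,330,170,50,37,400,300),c(t,175,130,190,95,400,300)]);cv2.imwrite("pics/z2.png",np.vstack([im,im2]));cv2.imwrite("pics/w_raw.png",w)
E
```

```text
t: 1.7
tool_pos: [0.4097, -0.3311, 0.2764]
tcp_rot: [0.73, 0.683, -0.0, -0.0]
force: [-0.4, -1.2, 0.7]
finger_gap: 0.999
[ 0.40966401 -0.33105101  0.2763949 ] [ 7.30040281e-01  6.83404116e-01 -1.62000197e-05 -3.52882055e-05] [-8.25208620e-01  3.11157047e-01  1.43036303e+00 -3.33658285e-05
  1.40014293e+00 -7.59237496e-01]
```

View pics/z2.png

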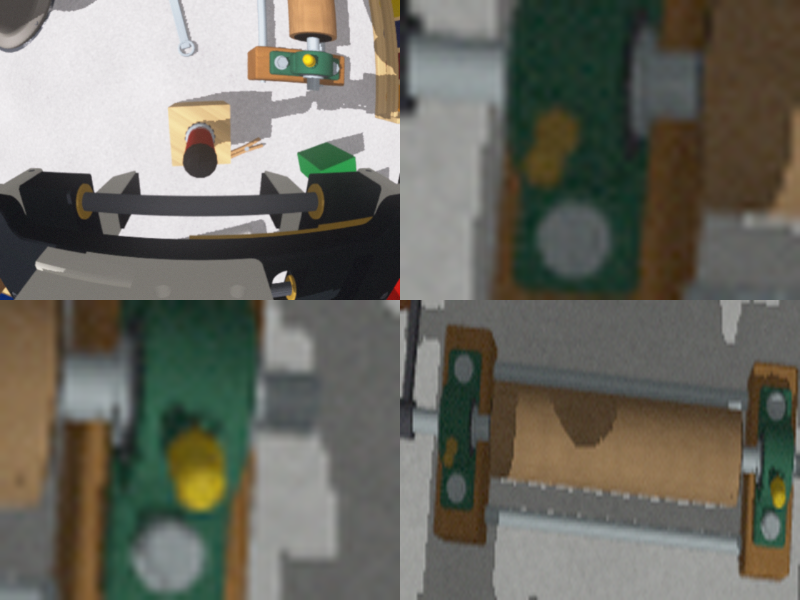

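Run:
```python
from h import *
hd=tri(("top",198.25,180.5),("side",244.6,235.9));print("head",hd.round(4),onz("top",198.25,180.5,.1507).round(4))
print("foot",onz("top",199.6,175.6,.135).round(4))
b=[onz("top",u,v,.085) for u,v in ((204.5,151.5),(201.6,189.5),(353.6,163.2),(351.2,201.2))]
print(np.round(b,4)); 
for i,j in((0,1),(2,3)): d=b[i]-b[j];print("yaw",np.degrees(np.arctan2(d[1],d[0])))
for i,j in((0,2),(1,3)): d=b[i]-b[j];print("yaw",np.degrees(np.arctan2(-d[0],d[1])))
p=camera_params("wrist");s=get_state();T=p['tool_from_camera'];K=p['mtx']
x=(280-K[0,2])/K[0,0];y=(224-K[1,2])/K[0,0];r=np.hypot(x,y);d=np.array([np.sin(r)*x/r,np.sin(r)*y/r,np.cos(r)])
M=R.from_quat(s['tcp_rot']).as_matrix();o=s['tool_pos']+M@T[:3,3];d=M@T[:3,:3]@d
print("wrist cap",(o+d*(.226-o[2])/d[2]).round(4))
```

```text
head [0.5765 0.1412 0.1491] [0.576  0.1409 0.1507]
foot [0.5897 0.1407 0.135 ]
[[ 0.657   0.1389  0.085 ]
 [ 0.5619  0.1429  0.085 ]
 [ 0.6362 -0.2323  0.085 ]
 [ 0.5412 -0.2275  0.085 ]]
yaw -2.3926122925512363
yaw -2.8753964826331804
yaw -3.2145720980352817
yaw -3.2095206283994164
wrist cap [ 0.4085 -0.3293  0.226 ]
```

```bash
python3 -m crank '[[0,[-0.05,0.02,-0.9],[0,0,0]],[0,[0,0,-0.9],[0,0,0]],[0,[0,0,-0.9],[0,0,0]],[0,[0,0,-0.9],[0,0,0]],[0,[0,0,-0.9],[0,0,0]],[0,[0,0,0],[0,0,0]]]'; python3 -m crank '[[255,[0,0,0],[0,0,0]],[255,[0,0,0],[0,0,0]],[255,[0,0,0],[0,0,0]],[255,[0,0,0],[0,0,0]],[255,[0,0,0],[0,0,0]],[255,[0,0,0],[0,0,0]],[255,[0,0,0],[0,0,0]]]' 55
```

```text
t: 2.4
tool_pos: [0.4052, -0.3298, 0.1617]
tcp_rot: [0.731, 0.682, -0.0, -0.003]
force: [-0.3, -0.2, 0.5]
finger_gap: 0.995
t: 3.1
tool_pos: [0.4075, -0.3307, 0.1643]
tcp_rot: [0.731, 0.683, 0.0, 0.0]
force: [0.2, -0.6, 0.1]
finger_gap: 0.439
```

```bash
python3 -m crank '[[255,[0,0,0],[0,0,0]],[255,[0,0,0],[0,0,0]],[255,[0,0,0],[0,0,0]]]'; python3 -m crank '[[255,[0,0,0.3],[0,0,0]],[255,[0,0,0.7],[0,0,0]],[255,[0,0,1],[0,0,0]],[255,[0,0,1],[0,0,0]],[255,[0,0,1],[0,0,0]],[255,[0,0,1],[0,0,0]],[255,[0,0,1],[0,0,0]],[255,[0,0,1],[0,0,0]],[255,[0,0,0.4],[0,0,0]]]'
```

```text
t: 3.4
tool_pos: [0.4077, -0.3308, 0.1643]
tcp_rot: [0.731, 0.683, 0.0, 0.0]
force: [1.8, -0.3, -1.1]
finger_gap: 0.364
t: 4.3
tool_pos: [0.4074, -0.3308, 0.3514]
tcp_rot: [0.731, 0.683, -0.0, 0.001]
force: [0.6, -0.1, -5.5]
finger_gap: 0.359
```

```bash
python3 -m crank '[[255,[0.2,0.5,0],[0,0,0]],[255,[0.2,1,0],[0,0,0]],[255,[0.2,1,0],[0,0,0]],[255,[0.2,1,0],[0,0,0]],[255,[0.2,1,0],[0,0,0]],[255,[0.2,1,0],[0,0,0]],[255,[0.2,1,0],[0,0,0]],[255,[0.2,1,0],[0,0,0]],[255,[0.2,1,0],[0,0,0]],[255,[0.2,1,0],[0,0,0]]]'; python3 -m crank '[[255,[0.1,1,0],[0,-0.5,0]],[255,[0.1,1,0],[0,-0.8,0]],[255,[0.1,1,0],[-0.05,-0.8,0]],[255,[0.1,1,0],[-0.05,-0.8,0]],[255,[0.1,1,0],[-0.05,-0.8,0]],[255,[0,1,0],[-0.05,-0.8,0]],[255,[0,1,0],[-0.05,-0.8,0]],[255,[0,1,0],[-0.05,-0.52,0]],[255,[0,1,0],[0,0,0]],[255,[0,0.6,0],[0,0,0]]]'
python3 - <<'E'
from h import *
s=get_state();M=R.from_quat(s['tcp_rot']).as_matrix();print(s['joint_positions'].round(3),(-M[:,2]).round(4),M[:,1].round(3),s['tool_pos'])
E
```

```text
t: 5.3
tool_pos: [0.4566, -0.091, 0.3475]
tcp_rot: [0.731, 0.683, -0.001, -0.002]
force: [0.1, -0.6, -5.4]
finger_gap: 0.361
t: 6.3
tool_pos: [0.4673, 0.1488, 0.3464]
tcp_rot: [0.696, 0.653, 0.207, 0.214]
force: [-0.7, -1.0, -5.0]
finger_gap: 0.366
[ 0.267 -0.09   1.855 -0.246  0.81   0.449] [-0.5682  0.0277  0.8224] [ 0.821 -0.055  0.569] [0.46731135 0.14877432 0.34644571]
```

```bash
python3 -m crank '[[255,[0.05,0,-0.9],[0,0,0]],[255,[0,0,-0.9],[0,0,0]],[255,[0,0,0],[0,0,0]],[255,[0,0,0],[0,0,0]]]'
python3 - <<'E'
from h import *
s=get_state();M=R.from_quat(s['tcp_rot']).as_matrix();print((-M[:,2]).round(4),s['tool_pos'])
w=get_image("wrist")[:,:,::-1];t=get_image("top")[:,:,::-1];d=get_image("side")[:,:,::-1]
def c(im,x,y,wd,h,W=400,H=300): return cv2.resize(im[y:y+h,x:x+wd],(W,H),interpolation=cv2.INTER_CUBIC)
im=np.hstack([cv2.resize(w,(400,300)),c(t,170,150,80,60)])
im2=np.hstack([c(d,215,160,107,80),c(d,225,205,53,40)]);cv2.imwrite("pics/z3.png",np.vstack([im,im2]))
E
```

```text
t: 6.7
tool_pos: [0.4702, 0.147, 0.3031]
tcp_rot: [0.696, 0.653, 0.208, 0.215]
force: [0.7, -1.2, -4.1]
finger_gap: 0.365
[-0.5699  0.0289  0.8212] [0.47016206 0.14702047 0.30309809]
```

View pics/z3.png

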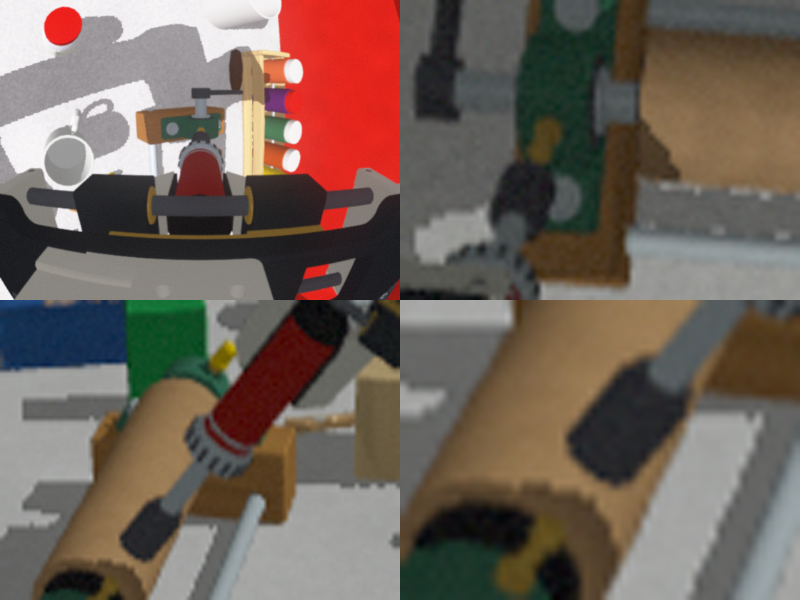

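Run:
```python
from h import *
s=get_state();M=R.from_quat(s['tcp_rot']).as_matrix();n=-M[:,2];t=s['tool_pos']
seat=t-.1393*n; H=np.array([.5763,.1412,.1507]);print("seat-head along n",(seat-H)@n,"lat",((seat-H)-((seat-H)@n)*n).round(4))
for nm,k in (("mouth",-.013),("rear",.025),("nut",.075),("captop",.201)): print(nm,*[proj(c,seat+k*n).round(1) for c in("side","top")])
print("head",*[proj(c,H).round(1) for c in("side","top")])
print("obs mouth 3d",tri(("side",251,226.3),("top",196.4,185)).round(4),"pred",(seat-.013*n).round(4))
print("rear",tri(("side",260.5,216.1),("top",193,192)).round(4),"pred",(seat+.025*n).round(4))
```

```text
seat-head along n 0.04759073397469212 lat [0.0024 0.0004 0.0017]
mouth [251.1 225.6] [195.1 186.2]
rear [259.6 215. ] [191.9 194.3]
nut [271.2 200.6] [187.3 205.7]
captop [302.9 161.1] [174.3 238.7]
head [244.8 235.4] [198.1 180.4]
obs mouth 3d [0.5611 0.1401 0.1771] pred [0.5589 0.1426 0.1807]
rear [0.5391 0.1415 0.2079] pred [0.5371 0.1437 0.2118]
```

The coupler (side 251,226 mouth; 260,216 rear) matches the predicted pose to about 1 px, and the head sits about 3 mm off the gun's axis. I'll correct that and approach.

```bash
python3 -m crank '[[255,[-0.1,-0.01,-0.07],[0,0,0]],[255,[0.286,-0.016,-0.41],[0,0,0]],[255,[0.26,-0.016,-0.37],[0,0,0]],[255,[0,0,0],[0,0,0]],[255,[0,0,0],[0,0,0]]]'
python3 - <<'E'
from h import *
s=get_state();M=R.from_quat(s['tcp_rot']).as_matrix();n=-M[:,2];t=s['tool_pos']
seat=t-.1393*n; H=np.array([.5763,.1412,.1507]);print("seat-head along n",(seat-H)@n,"lat",((seat-H)-((seat-H)@n)*n).round(4),n.round(4),s['force'])
t=get_image("top")[:,:,::-1];d=get_image("side")[:,:,::-1]
def c(im,x,y,wd,h,W=400,H=300): return cv2.resize(im[y:y+h,x:x+wd],(W,H),interpolation=cv2.INTER_CUBIC)
cv2.imwrite("pics/z4.png",np.hstack([c(d,225,210,40,30),c(t,180,165,40,30)]))
E
```

```text
t: 7.35
tool_pos: [0.4823, 0.1456, 0.2828]
tcp_rot: [0.696, 0.652, 0.208, 0.216]
force: [-0.5, 0.0, -4.4]
finger_gap: 0.365
seat-head along n 0.02288998616241895 lat [-0.0012 -0.0003 -0.0009] [-0.5719  0.0292  0.8198] [-0.48330693  0.04513099 -4.35807633]
```

View pics/z4.png

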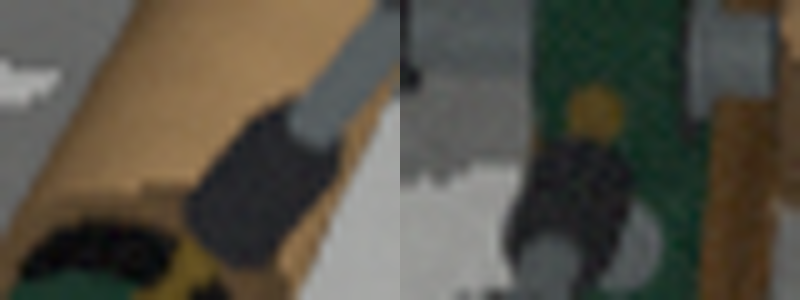

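The coupler is in line with the nipple in both views, so I'll advance to the snap in small steps.

```bash
cat > st.py <<'E'
from h import *
s=get_state();M=R.from_quat(s['tcp_rot']).as_matrix();n=-M[:,2];t=s['tool_pos'];seat=t-.1393*n;H=np.array([.5763,.1412,.1507]);e=seat-H
print("along mm",round(1e3*e@n,1),"lat",(1e3*(e-(e@n)*n)).round(1),n.round(4),"F.n",round((s['force']-[0,0,-4.4])@n,1),"F",s['force'].round(1),"m",s['moment'].round(2),"t",s['t'])
E
python3 -m crank '[[255,[0.143,-0.008,-0.205],[0,0,0]],[255,[0.143,-0.008,-0.205],[0,0,0]],[255,[0,0,0],[0,0,0]]]';python3 st.py; python3 -m crank '[[255,[0.07,-0.004,-0.1],[0,0,0]],[255,[0.07,-0.004,-0.1],[0,0,0]],[255,[0,0,0],[0,0,0]]]';python3 st.py; python3 -m crank '[[255,[0.057,-0.003,-0.082],[0,0,0]],[255,[0.057,-0.003,-0.082],[0,0,0]],[255,[0,0,0],[0,0,0]]]'; python3 st.py
```

```text
t: 7.75
tool_pos: [0.4901, 0.1457, 0.2726]
tcp_rot: [0.696, 0.652, 0.209, 0.216]
force: [-0.7, 0.6, -2.6]
finger_gap: 0.363
along mm 10.0 lat [-0.6  0.2 -0.4] [-0.5731  0.0282  0.819 ] F.n 1.9 F [-0.7  0.6 -2.6] m [0.32 0.51 0.14] t 7.75
t: 8.05
tool_pos: [0.4934, 0.1455, 0.2678]
tcp_rot: [0.696, 0.652, 0.209, 0.216]
force: [1.2, 1.7, -4.3]
finger_gap: 0.363
along mm 4.2 lat [-0.6  0.2 -0.4] [-0.5732  0.0282  0.8189] F.n -0.6 F [ 1.2  1.7 -4.3] m [0.6  0.31 0.48] t 8.05
t: 8.35
tool_pos: [0.4961, 0.145, 0.263]
tcp_rot: [0.696, 0.652, 0.208, 0.216]
force: [4.5, 1.4, -6.8]
finger_gap: 0.361
along mm -1.3 lat [-1.2 -0.2 -0.8] [-0.5721  0.0289  0.8197] F.n -4.5 F [ 4.5  1.4 -6.8] m [0.49 0.08 0.38] t 8.35
```

```bash
for i in 1; do python3 -m crank '[[255,[0.046,-0.002,-0.066],[0,0,0]],[255,[0,0,0],[0,0,0]]]'>/dev/null; python3 st.py; python3 -m crank '[[255,[0.046,-0.002,-0.066],[0,0,0]],[255,[0,0,0],[0,0,0]]]'>/dev/null; python3 st.py; python3 -m crank '[[255,[0.046,-0.002,-0.066],[0,0,0]],[255,[0,0,0],[0,0,0]]]' ; python3 st.py; done
```

```text
along mm -2.2 lat [-0.8 -0.1 -0.6] [-0.5729  0.0288  0.8191] F.n 12.7 F [-7.5  1.9  5.7] m [0.55 0.84 0.38] t 8.55
along mm -3.9 lat [-0.8 -0.1 -0.6] [-0.5731  0.0287  0.819 ] F.n 12.7 F [-8.   2.3  5.5] m [0.49 0.9  0.32] t 8.75
t: 8.95
tool_pos: [0.4991, 0.1449, 0.2594]
tcp_rot: [0.696, 0.652, 0.209, 0.216]
force: [-9.0, 2.6, 6.9]
finger_gap: 0.363
along mm -5.9 lat [-0.8 -0.1 -0.5] [-0.5732  0.0287  0.8189] F.n 14.5 F [-9.   2.6  6.9] m [0.53 0.92 0.29] t 8.95
```

Snapped on: the force fell to -4.5 N and then rose to the spring's 12.7 N. Next is the pump, compressing gently.

```bash
python3 -m crank '[[255,[0.046,-0.002,-0.066],[0,0,0]],[255,[0.046,-0.002,-0.066],[0,0,0]],[255,[0.046,-0.002,-0.066],[0,0,0]],[255,[0.046,-0.002,-0.066],[0,0,0]],[255,[0.046,-0.002,-0.066],[0,0,0]],[255,[0,0,0],[0,0,0]]]' >/dev/null; python3 st.py; python3 -m crank '[[255,[0.035,-0.002,-0.05],[0,0,0]],[255,[0.035,-0.002,-0.05],[0,0,0]],[255,[0,0,0],[0,0,0]],[255,[0,0,0],[0,0,0]]]'; python3 st.py
python3 - <<'E'
from h import *
t=get_image("top")[:,:,::-1];d=get_image("side")[:,:,::-1]
def c(im,x,y,wd,h,W=400,H=300): return cv2.resize(im[y:y+h,x:x+wd],(W,H),interpolation=cv2.INTER_CUBIC)
cv2.imwrite("pics/z5.png",np.hstack([c(d,215,185,67,50),c(t,170,160,67,50)]))
E
```

```text
along mm -15.7 lat [-0.7  0.  -0.5] [-0.5733  0.0286  0.8188] F.n 17.5 F [-10.4   0.6   9.7] m [0.5  1.06 0.32] t 9.55
t: 9.95
tool_pos: [0.5064, 0.1447, 0.2491]
tcp_rot: [0.696, 0.652, 0.209, 0.217]
force: [-12.2, 2.7, 11.4]
finger_gap: 0.362
along mm -18.5 lat [-0.6 -0.  -0.5] [-0.5735  0.0286  0.8187] F.n 20.0 F [-12.2   2.7  11.4] m [0.51 1.12 0.32] t 9.95
```

View pics/z5.png

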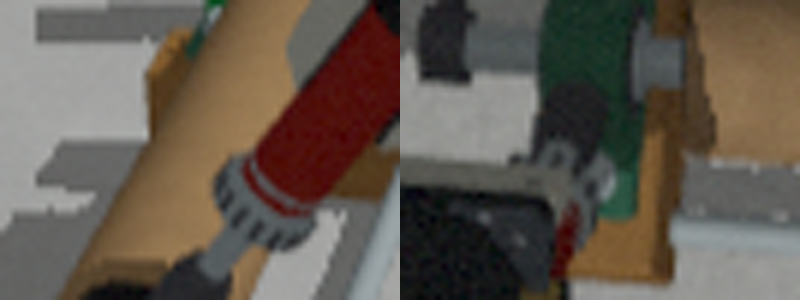

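```bash
python3 -m crank '[[255,[0.03,-0.0015,-0.042],[0,0,0]],[255,[0,0,0],[0,0,0]],[255,[0,0,0],[0,0,0]]]'>/dev/null; python3 st.py
python3 -m crank '[[255,[-0.057,0.003,0.082],[0,0,0]],[255,[-0.057,0.003,0.082],[0,0,0]],[255,[-0.057,0.003,0.082],[0,0,0]],[255,[-0.057,0.003,0.082],[0,0,0]],[255,[-0.057,0.003,0.082],[0,0,0]],[255,[-0.057,0.003,0.082],[0,0,0]],[255,[0,0,0],[0,0,0]],[255,[0,0,0],[0,0,0]]]'>/dev/null; python3 st.py
python3 -m crank '[[255,[-0.023,0.001,0.033],[0,0,0]],[255,[0,0,0],[0,0,0]],[255,[0,0,0],[0,0,0]]]'>/dev/null; python3 st.py
```

```text
along mm -19.8 lat [-0.6  0.  -0.4] [-0.5735  0.0286  0.8187] F.n 19.2 F [-12.3   2.6  10.4] m [0.46 1.16 0.27] t 10.35
along mm -5.1 lat [-0.7 -0.  -0.5] [-0.5732  0.0287  0.8189] F.n 14.3 F [-8.5  2.   7. ] m [0.46 0.95 0.34] t 11.15
along mm -4.1 lat [-0.7 -0.  -0.5] [-0.5732  0.0287  0.8189] F.n 13.7 F [-8.8  2.6  6.1] m [0.46 0.96 0.31] t 11.45
```

```bash
python3 -m crank '[[255,[-0.023,0.001,0.033],[0,0,0]],[255,[0,0,0],[0,0,0]],[255,[0,0,0],[0,0,0]]]'>/dev/null; python3 st.py
python3 -m crank '[[255,[-0.012,0.0006,0.017],[0,0,0]],[255,[0,0,0],[0,0,0]],[255,[0,0,0],[0,0,0]]]'>/dev/null; python3 st.py
```

```text
along mm -3.2 lat [-0.8 -0.  -0.5] [-0.5731  0.0287  0.819 ] F.n 12.5 F [-7.2  2.1  5.8] m [0.52 0.97 0.28] t 11.75
along mm -2.7 lat [-0.8 -0.1 -0.6] [-0.5731  0.0287  0.819 ] F.n 12.7 F [-7.9  1.8  5.5] m [0.5  0.99 0.32] t 12.05
```

```bash
python3 -m crank '[[255,[-0.012,0.0006,0.017],[0,0,0]],[255,[0,0,0],[0,0,0]],[255,[0,0,0],[0,0,0]]]'>/dev/null; python3 st.py
python3 -m crank '[[255,[-0.01,0.0005,0.014],[0,0,0]],[255,[0,0,0],[0,0,0]],[255,[0,0,0],[0,0,0]]]'>/dev/null; python3 st.py
```

```text
along mm -2.2 lat [-0.8 -0.1 -0.5] [-0.5731  0.0287  0.819 ] F.n 12.0 F [-7.2  1.5  5.1] m [0.49 0.91 0.32] t 12.35
along mm -1.8 lat [-0.8 -0.1 -0.6] [-0.573   0.0288  0.819 ] F.n 12.8 F [-7.3  1.9  6. ] m [0.47 0.92 0.33] t 12.65
```

```bash
python3 -m crank '[[255,[-0.01,0.0005,0.014],[0,0,0]],[255,[0,0,0],[0,0,0]],[255,[0,0,0],[0,0,0]]]'>/dev/null; python3 st.py
python3 -m crank '[[255,[-0.007,0.0003,0.01],[0,0,0]],[255,[0,0,0],[0,0,0]],[255,[0,0,0],[0,0,0]]]'>/dev/null; python3 st.py
```

```text
along mm -1.7 lat [-0.9 -0.1 -0.6] [-0.5729  0.0288  0.8191] F.n 10.2 F [-6.3  1.8  3.5] m [0.46 0.76 0.35] t 12.95
along mm -1.7 lat [-0.9 -0.1 -0.6] [-0.5727  0.0288  0.8193] F.n 9.1 F [-5.3  1.4  2.9] m [0.51 0.64 0.32] t 13.25
```

The force is below the 12 N preload, so the nozzle is fully back out, still snapped on. Pushing in again and holding.

```bash
python3 -m crank '[[255,[0.046,-0.0023,-0.066],[0,0,0]],[255,[0.046,-0.0023,-0.066],[0,0,0]],[255,[0.046,-0.0023,-0.066],[0,0,0]],[255,[0.046,-0.0023,-0.066],[0,0,0]],[255,[0.046,-0.0023,-0.066],[0,0,0]],[255,[0.046,-0.0023,-0.066],[0,0,0]],[255,[0.046,-0.0023,-0.066],[0,0,0]],[255,[0.046,-0.0023,-0.066],[0,0,0]],[255,[0.01,0,-0.014],[0,0,0]],[255,[0,0,0],[0,0,0]]]'; python3 st.py; python3 -m crank '[[255,[0,0,0],[0,0,0]],[255,[0,0,0],[0,0,0]],[255,[0,0,0],[0,0,0]],[255,[0,0,0],[0,0,0]]]'; python3 st.py
python3 - <<'E'
from h import *
t=get_image("top")[:,:,::-1];d=get_image("side")[:,:,::-1]
def c(im,x,y,wd,h,W=400,H=300): return cv2.resize(im[y:y+h,x:x+wd],(W,H),interpolation=cv2.INTER_CUBIC)
cv2.imwrite("pics/z6.png",np.vstack([np.hstack([c(d,215,195,67,50),c(t,170,150,67,50)]),np.hstack([c(d,0,0,560,420),c(t,0,0,560,420)])]))
E
```

```text
t: 14.25
tool_pos: [0.5058, 0.1447, 0.2499]
tcp_rot: [0.696, 0.652, 0.209, 0.216]
force: [-11.5, 2.0, 10.1]
finger_gap: 0.361
along mm -17.6 lat [-0.7  0.1 -0.5] [-0.5732  0.0286  0.8189] F.n 18.5 F [-11.5   2.   10.1] m [0.46 0.99 0.31] t 14.25
t: 14.65
tool_pos: [0.5058, 0.1447, 0.25]
tcp_rot: [0.696, 0.652, 0.209, 0.216]
force: [-11.1, 2.0, 9.0]
finger_gap: 0.364
along mm -17.5 lat [-0.7  0.1 -0.5] [-0.5733  0.0286  0.8188] F.n 17.4 F [-11.1   2.    9. ] m [0.51 0.96 0.29] t 14.65
```

View pics/z6.png

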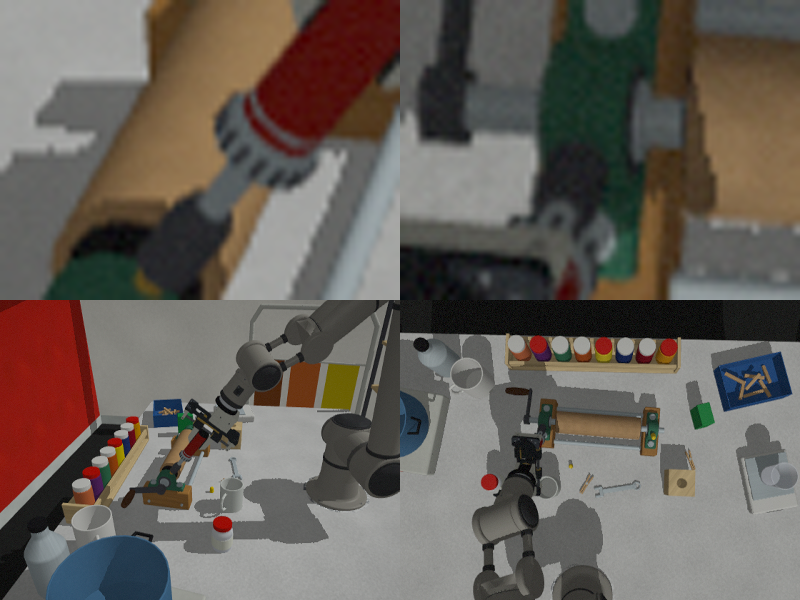

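The last picture shows the coupler fully over the nipple (only its hexagon visible, at tile (150,280)), the nozzle partly pushed in, and the loose objects where they were. I'm handing in.

```bash
python3 -c "from rig import sign_off; print(sign_off())"
```

```text
the job is handed in; nothing more can be done
None
```

I took the grease gun from its stand and snapped its coupler onto the bare nipple, tilted in line with it. I gave it one pump of about 18 mm out of 20, let the nozzle come fully back out while still snapped on, then pushed it in again and handed in at about 14.7 s.

- **Snap:** the force dipped as the jaws pulled on, then rose to the spring's 12.7 N.
- **Pump:** the force peaked at about 20 N, against 19 N at full stroke. That is within the sensor noise of about ±2 N, so it showed no sign of hitting the end stop. It came back to about 9 N, below the 12 N preload, so the nozzle was fully out and still on.
- **Final hold:** about 16 mm in, 17 to 18 N, steady over 0.4 s.
- **Alignment:** the gun's axis was within about 1 mm and 1° of the nipple as I estimated it. A steady side force of about 2 N remained.
- **Other objects:** in the last side and top views, the jar, mug, carton, wrench, cap and the peg I could make out looked unmoved. I judged this by eye and did not measure it. The second peg, near the stand, was too small to check in that view.

One reading disagreed: the coupler seated about 1.7 mm beyond my computed position, which is within calibration error. No other check failed.

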